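Clear the front of a touch-latch spice cupboard and press its door ajar

TASK

Open the little spice cupboard: push the tin that stands in the way along the worktop, past either side of the cupboard door, so that no part of it stands in front of the door any more; then press the door in near its free edge, at the round metal mark, until the catch lets go, and back off so that the spring swings the door ajar. Only push from outside: do not take the tin between the fingers or lift it, keep it standing, and leave everything else where it is.

Things in the scene. Friction and masses are not known exactly. Their poses are not given: they have to be found in the camera images.
- cupboard: Fixed pale wooden spice cupboard on the worktop, 220 mm wide (its y), 150 mm deep with its door (x from -75 to +75) and 150 mm high. Origin: centre of its underside, on the worktop. Its -x axis points out of the front, towards the robot's side; +y is its left as seen by the robot. It stands turned by some yaw about z.
- door (a joint): Blue door on the cupboard's front, 216 mm wide, from 6 to 148 mm above the worktop, 14 mm thick; upright hinge at its left (+y) edge, free edge at the right. rad: 0 latched shut (front face at x = -75 mm in the cupboard's frame), negative pressed in (stop at -0.036), positive open. Once the catch lets go (it stays released) a spring swings it to about 0.45, its free edge 95 mm out.
- door_press (a point): Centre of the flat round metal mark (24 mm) on the door's front face, 48 mm in from the free edge, 112 mm above the worktop, 38 mm below the cupboard's top: the place to press, towards the cupboard's +x. It moves with the door. The catch lets go after about 3.5 mm of travel here (about 3 N; stop at 6 mm); the door then follows the finger as it backs off.
- tin_center (a point): Centre (half-way up) of the loose green food tin, an upright cylinder 75 mm in diameter, 58 mm high, about 0.25 kg, its z axis upright. It stands in front of the door, its axis 60 to 105 mm from the door's face. It is out of the way when its centre is more than 145 mm from the cupboard's middle plane (cupboard's y), to either side.
- mug: Bystander: white mug with a yellow band, 124 x 89 x 94 mm, origin centre of underside.
- glass: Bystander: drinking glass, 81 mm in diameter, 92 mm high, origin centre of underside.
Things that resemble listed ones, but are neither listed nor needed, are in the scene too. Leave any yellow look-alike of the part that bears tin_center alone.

How it is judged:
By the outcome, as a careful person would: the job done as asked, in the order asked, and still so for the second after the job is handed in, with the robot touching nothing.
It also fails if it takes over 54 s, if anything falls off the work surface, if the arm or the gripper's body presses on something with over 40 N, if the wrist force passes 120 N, or if a joint passes its speed limit or range.

ROBOT

A 6-joint arm with a two-finger parallel gripper is mounted at the origin on a cart in front of the work surface, level with it; the furniture and walls round the work are solid. World frame = base frame: x ahead of the robot, y to its left, z up, the work surface at z = 0. Lengths are in m, angles in degrees, forces in N, time in s.
With the tool pointing down it reaches from about 0.35 to 0.875 m from the base axis. Payload 4.2 kg.
Tool frame: the origin (TCP) lies on the centre line of the jaws, within the pads' length; the fingertips stand 22 mm ahead of it and the grasp point (between the pads) lies 3 mm ahead of it (r.tcp_to_tips is the distance from the TCP to the fingertips, in m); z points along the fingers, y is the line along which they close (so a half turn about z gives the same grasp; the last joint's range is limited). The gripper opens to 87 mm and grips with 3 to 60 N. Pads are 19 mm wide; open, the fingers measure 117 mm over their backs; the gripper's body (75 mm by 190 mm) begins 51 mm behind the grasp point.
Start: joints at [85.978, 22.042, 0.453, 0, -68.411, -14.817], TCP at [0.202, 0.592, 0.245] pointing down, gripper open.
Joint ranges: [-179.83, 179.83], [-69.29, 118.12], [-61.27, 80.66], [-181.25, 117.63], [-171.15, -9.14], [-177.46, 177.46]. Speed limits (degrees/s): [159.86, 159.86, 180, 180, 180, 180].

INTERFACE

Orientations are given as a 3x3 rotation matrix whose columns are the frame's x, y, z axes.
In Python, from station import r gives the robot as it stands.
- The arm moves only by the tool apply_moves, never from a script. Its argument "plan" is a list of rows, each an object with "grip": the opening, from 0 (shut) to 1 (fully open); "offset": the shift along the tool's x, y, z in cm, a list of three; "spin": the turn about the tool's z in rad. A call has 1 to 5 rows; each row is the pose to reach, as a shift and turn from the pose commanded when the call began, along the tool's axes at that moment; what a row does not reach only later rows make up. A row lasts 1/10 s, in which the tool goes at most 50 mm and 8.59 degrees, less where a joint would pass 70% of its speed; a pose out of reach is approached as far as the arm can. A call with a gripper value outside its range is refused whole. The fingers move at their own pace and stop on an object; the grip force is fixed at half the most. Time passes only in rows, so rows that repeat a pose let the fingers close. It gives the time, the measured TCP pose, the force, the opening and the grip force at its end, in the units of the state.
- r.sense(): the state, without advancing time (a new reading comes with each control period).
- r.capture(name): name is "side" or "top"; returns a dict with "img" (480x640x3 uint8, blue, green, red), "depth" (480x640 float32, m along the optical axis (not along the pixel's ray), 0 where there is no reading), "mtx" (3x3 intrinsics, pixels), "R" (3x3) and "t" (3): a world point X has camera coordinates R X + t. Camera axes: x right, y down, z forward; pixel columns grow to the right and rows downward; lengths in m; the calibration is good to about 2 mm. A picture is of the moment at which its call begins.
- r.finish_job(): hands the job in; it is judged then, once.
The state is a dict: "time_s": time; "joints": joint angles; "joint_velocities": joint speeds; "effort": joint torques, N m; "tcp_pos": TCP position; "ee_rot": TCP orientation; "wrist_force": force on the tool from outside, world axes, zero at the start; "moment": the same for the moment, N m; "gripper_width": opening from 0.0 (shut) to 1.0 (fully open); "gripper_force": force on a finger pad.
Only numpy, scipy, OpenCV 4.12 (cv2) and the standard library are available. Lean on these libraries where they do the work, as an engineer would, in place of code of your own. Each camera call takes 0.05 s, during which the arm holds its last target. There are 200 camera calls.

## Working session

There is one attempt and no reset: what is moved stays moved. The work goes in short steps, Python scripts to look and compute and a tool call to move; the robot and the scene stay as the last step left them, time stands still between calls to the robot, and variables do not carry over. Pictures are saved under pics/ and viewed, at most 10 in all, crops included, and the job is handed in when it is done.

Besides the shell and the picture viewer there is one more tool, called after ">>>" in YAML: its name, and indented under it one key for each argument. apply_moves: Moves the arm, as the interface text tells. Its arguments: {"type":"object","properties":{"plan":{"type":"array"}},"required":["plan"]}

```bash
mkdir -p pics
python3 - <<'E'
from station import r
import cv2,numpy as np
for n in("side","top"):
    c=r.capture(n); cv2.imwrite(f"pics/{n}0.png",c["img"]); np.savez(f"pics/{n}0.npz",**c); print(n,-c["R"].T@c["t"],c["R"][2])
s=r.sense(); print(s["tcp_pos"],np.round(s["ee_rot"],3),s["time_s"],r.tcp_to_tips)
E
```

```text
side [ 0.0229182  -0.4643991   0.88789589] [ 0.45898622  0.6543142  -0.60100298]
top [0.42625642 0.36219155 1.22145188] [ 0.17071847  0.00799701 -0.9852874 ]
[0.20164935 0.59104864 0.24358395] [[ 0.946 -0.323 -0.001]
 [-0.323 -0.946 -0.002]
 [ 0.     0.002 -1.   ]] 0.1 0.022
```

View pics/side0.png

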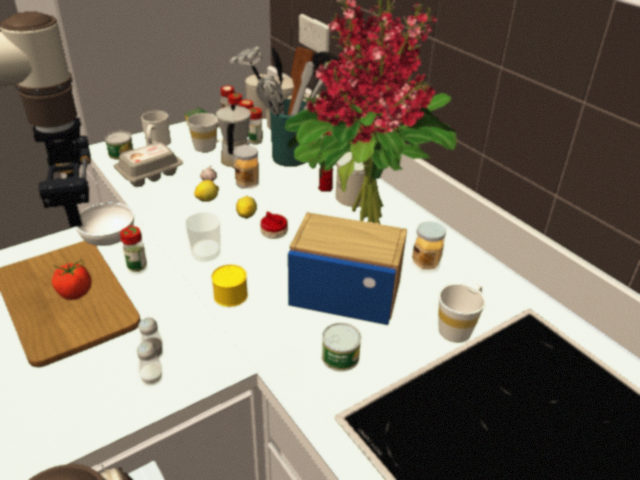

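View pics/top0.png

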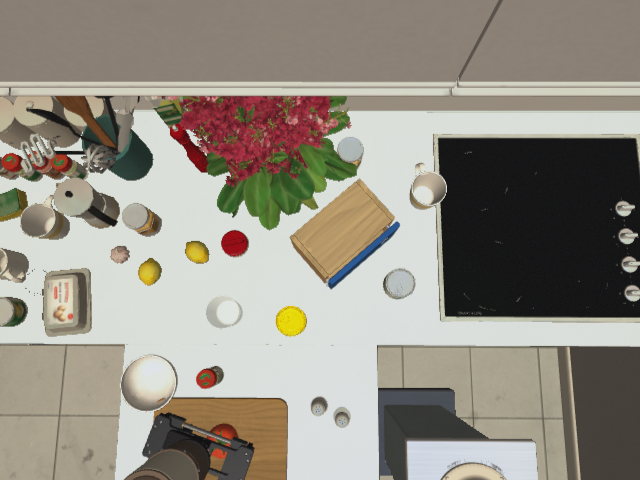

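The pictures show three candidates for the tin:
- Green tin with a silver lid, at side (341,345) and top (399,284). It stands in front of the blue door.
- Yellow tin, at top (291,321). This is the look-alike.
- Another green tin, at top (10,312), far from the cupboard.

The first one fits: it is green and in front of the door. The door's metal mark is at side (369,283).

```bash
cat > h.py <<'E'
import numpy as np,cv2
def cloud(c):
    v,u=np.mgrid[:480,:640]; d=c["depth"]; K=c["mtx"]
    p=np.stack([(u-K[0,2])*d/K[0,0],(v-K[1,2])*d/K[1,1],d],-1)
    P=(p-c["t"])@c["R"]; P[d==0]=np.nan; return P
def proj(c,X):
    p=c["mtx"]@(c["R"]@np.asarray(X)+c["t"]); return p[:2]/p[2]
def ray(c,u,v,z):
    o=-c["R"].T@c["t"]; d=c["R"].T@np.linalg.solve(c["mtx"],[u,v,1.]); return o+d*(z-o[2])/d[2]
E
python3 - <<'E'
from h import *
T=dict(np.load("pics/top0.npz"));S=dict(np.load("pics/side0.npz"))
P=cloud(T);Q=cloud(S)
def box(P,u0,u1,v0,v1,z0,z1):
    p=P[v0:v1,u0:u1].reshape(-1,3); return p[(p[:,2]>z0)&(p[:,2]<z1)]
def rect(p): 
    (c,s,a)=cv2.minAreaRect((p[:,:2]*1000).astype(np.float32)); return np.round(c,1),np.round(s,1),a,p[:,2].mean().round(4),len(p)
cb=box(P,285,405,178,292,.135,.16); print("cupb",rect(cb)); print(cv2.boxPoints(cv2.minAreaRect((cb[:,:2]*1000).astype(np.float32))))
t=box(P,375,425,260,310,.045,.07); print("tin",rect(t),cv2.minEnclosingCircle((t[:,:2]*1000).astype(np.float32)))
t=box(Q,315,365,320,370,.045,.07); print("tin side",rect(t))
m=box(P,405,455,155,215,.06,.11); print("mug",rect(m),m.min(0),m.max(0))
g=box(P,200,248,290,335,.02,.11); print("glass",rect(g))
y=box(P,270,312,300,340,.03,.08); print("yellow",rect(y))
j=box(P,330,370,130,170,.03,.15); print("jar",rect(j))
print("mark",Q[281:286,367:372].reshape(-1,3).mean(0))
# door plane from blue pixels
b=S["img"].astype(int); M=(b[...,0]>b[...,2]+50)&(b[...,0]>b[...,1]+30)
q=Q[M];q=q[(q[:,2]>.02)&(q[:,2]<.14)&(q[:,0]>.2)]; md=np.median(q,0);q=q[np.linalg.norm(q-md,axis=1)<.2]
mu=q.mean(0);n=np.linalg.svd(q-mu,full_matrices=False)[2][2];print("door",mu,n,len(q))
im=T["img"][220:340,340:460];a=cv2.resize(im,(480,480),interpolation=2)
im=S["img"][210:390,260:440];bb=cv2.resize(im,(480,480),interpolation=2)
cv2.imwrite("pics/c1.png",cv2.resize(np.hstack([bb,a]),(800,400)))
E
```

```text
cupb (array([647.6, 315.3]), array([150.8, 222. ]), 41.02907943725586, np.float64(0.1492), 5582)
[[517.87726 349.4865 ]
 [663.5833  182.04256]
 [777.3388  281.0301 ]
 [631.63275 448.47406]]
tin (array([534.4, 174.1]), array([72.7, 74.4]), 0.6146299242973328, np.float64(0.0545), 721) ((533.5288696289062, 174.49908447265625), 37.645137786865234)
tin side (array([533.8, 175.4]), array([78.3, 73.6]), 53.303768157958984, np.float64(0.0554), 1082)
mug (array([776.3, 100.4]), array([ 87.8, 107.9]), 71.32192993164062, np.float64(0.0821), 495) [0.72371713 0.05928651 0.06006202] [0.84065412 0.14794081 0.09805805]
glass (array([460.3, 610.7]), array([78.8, 80.1]), 0.21795746684074402, np.float64(0.0614), 512)
yellow (array([438.6, 447.3]), array([73.2, 72. ]), 0.04591584578156471, np.float64(0.0547), 739)
jar (array([868.3, 299.5]), array([64.8, 64.9]), 66.77885437011719, np.float64(0.0975), 573)
mark [nan nan nan]
door [0.5913026  0.26820347 0.08186707] [0.75416539 0.65668375 0.00100723] 4309
```

View pics/c1.png

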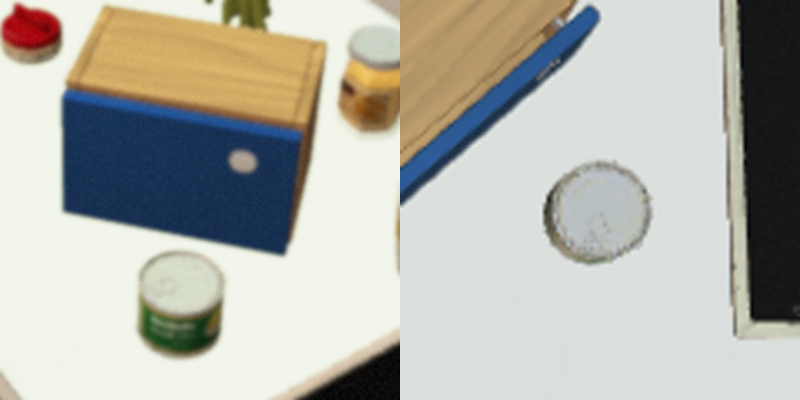

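The crop confirms the green tin. In the cupboard frame it sits at about (-178, -32) mm, 103 mm from the door. I'll check the worktop and hob edges on both sides before choosing a push direction.

```bash
cat >> h.py <<'E'
A=np.radians(41.03);C0=np.array([.6476,.3153])
XC=np.array([np.cos(A),np.sin(A)]);YC=np.array([-XC[1],XC[0]])
def w(xc,yc): return C0+xc*XC+yc*YC
def cf(p): d=np.asarray(p)[:2]-C0; return np.array([d@XC,d@YC])
def go(r,xc,yc,z):
    s=r.sense();p=np.r_[w(xc,yc),z]; R=np.array(s["ee_rot"])
    t=np.array([*(-YC),0]); 
    print("offset cm",np.round(R.T@(p-s["tcp_pos"])*100,2),"spin",np.round(np.arctan2(R[:,1]@-XC*0+ (R.T@t)[0]*-1,(R.T@t)[1]),3),"target",p.round(4),
     "now cf",cf(s["tcp_pos"]).round(4),"z",np.round(s["tcp_pos"][2],4),"F",np.round(s["wrist_force"],1),"t",s["time_s"])
E
python3 - <<'E'
from h import *
from station import r
T=dict(np.load("pics/top0.npz"));S=dict(np.load("pics/side0.npz"));P=cloud(T)
for u,v in[(420,300),(430,300),(437,300),(442,300),(460,300),(380,343),(378,350),(350,340),(340,360)]: print(u,v,P[v,u].round(4))
print("mark px exp",proj(S,[*w(-.075,-.06),.112]))
print("final px",proj(T,[*w(-.178,.17),.0]))
go(r,-.178,-.115,.245)
E
```

```text
420 300 [ 0.4941  0.1145 -0.0026]
430 300 [0.4939 0.0897 0.0027]
437 300 [ 0.4942  0.0705 -0.0016]
442 300 [0.4938 0.0595 0.0061]
460 300 [0.494  0.0127 0.0052]
380 343 [0.3841 0.2212 0.0017]
378 350 [ 0.3221  0.1256 -0.9069]
350 340 [0.3914 0.298  0.0028]
340 360 [0.3413 0.3237 0.0013]
mark px exp [369.21870762 282.89473507]
final px [338.73642462 335.8266122 ]Traceback (most recent call last):
  File "<stdin>", line 7, in <module>
  File "h.py", line 17, in go
    print("offset cm",np.round(R.T@(p-s["tcp_pos"])*100,2),"spin",np.round(np.arctan2(R[:,1]@-XC*0+ (R.T@t)[0]*-1,(R.T@t)[1]),3),"target",p.round(4),
                                                                                      ~~~~~~^~~~
ValueError: matmul: Input operand 1 has a mismatch in its core dimension 0, with gufunc signature (n?,k),(k,m?)->(n?,m?) (size 2 is different from 3)
```

The mark projects to (369,283), exactly where it appears, so the cupboard pose holds. The hob rim is raised on the right, so I'll push to the left (+y).

```bash
sed -i 's/R\[:,1\]@-XC\*0+ //' h.py
python3 - <<'E'
from h import *
from station import r
go(r,-.178,-.115,.245)
E
```

```text
offset cm [52.13 32.86 -0.07] spin -1.045 target [0.5888 0.1117 0.245 ] now cf [-0.1554  0.5008] z 0.2436 F [ 0.2 -0.3 -0.6] t 0.1
```

>>> apply_moves:
  plan:
    - {"grip":0,"offset":[4,2.5,0],"spin":-0.14}
    - {"grip":0,"offset":[8,5,0],"spin":-0.28}
    - {"grip":0,"offset":[12,7.5,0],"spin":-0.42}
    - {"grip":0,"offset":[16,10,0],"spin":-0.56}
    - {"grip":0,"offset":[20,12.5,0],"spin":-0.7}

```text
time_s: 0.6
tcp_pos: [0.3514, 0.4068, 0.2443]
ee_rot: [[0.93, 0.369, -0.0], [0.369, -0.93, -0.0], [-0.001, 0.0, -1.0]]
wrist_force: [0.3, 1.0, -0.0]
gripper_width: 0.631
gripper_force: 0.0
```

Run:
```python
from h import *
from station import r
go(r,-.178,-.115,.245)
```

```text
offset cm [11.2  36.19 -0.07] spin -0.339 target [0.5888 0.1117 0.245 ] now cf [-0.1634  0.2635] z 0.2443 F [ 0.3  1.  -0. ] t 0.6
```

>>> apply_moves:
  plan:
    - {"grip":0,"offset":[1.4,4.5,0],"spin":-0.12}
    - {"grip":0,"offset":[2.8,9,0],"spin":-0.24}
    - {"grip":0,"offset":[4.2,13.5,0],"spin":-0.34}
    - {"grip":0,"offset":[5.6,18,0],"spin":-0.34}
    - {"grip":0,"offset":[7,22.5,0],"spin":-0.34}

```text
time_s: 1.1
tcp_pos: [0.4982, 0.2226, 0.2443]
ee_rot: [[0.757, 0.653, -0.0], [0.653, -0.757, -0.0], [-0.0, -0.0, -1.0]]
wrist_force: [0.8, 1.2, -0.2]
gripper_width: 0.169
gripper_force: 0.0
```

Run:
```python
from h import *
from station import r
go(r,-.178,-.115,.245)
```

```text
offset cm [-0.38 14.31 -0.07] spin -0.005 target [0.5888 0.1117 0.245 ] now cf [-0.1736  0.0281] z 0.2443 F [ 0.8  1.2 -0.2] t 1.1
```

>>> apply_moves:
  plan:
    - {"grip":0,"offset":[-0.2,4.8,0],"spin":0}
    - {"grip":0,"offset":[-0.4,9.6,0],"spin":0}
    - {"grip":0,"offset":[-0.4,14.3,0],"spin":0}
    - {"grip":0,"offset":[-0.4,14.3,2],"spin":0}
    - {"grip":0,"offset":[-0.4,14.3,6],"spin":0}

```text
time_s: 1.6
tcp_pos: [0.5906, 0.1123, 0.1864]
ee_rot: [[0.759, 0.651, 0.007], [0.651, -0.759, 0.002], [0.007, 0.003, -1.0]]
wrist_force: [1.0, 0.5, -1.0]
gripper_width: 0.003
gripper_force: 0.0
```

Run:
```python
from h import *
from station import r
go(r,-.178,-.115,.037)
```

```text
offset cm [-0.28 -0.11 14.93] spin -0.008 target [0.5888 0.1117 0.037 ] now cf [-0.1762 -0.1157] z 0.1864 F [ 1.   0.5 -1. ] t 1.6
```

>>> apply_moves:
  plan:
    - {"grip":0,"offset":[-0.2,0,4],"spin":0}
    - {"grip":0,"offset":[-0.2,0,8],"spin":0}
    - {"grip":0,"offset":[-0.2,0,12],"spin":0}
    - {"grip":0,"offset":[-0.2,0,14.7],"spin":0}
    - {"grip":0,"offset":[-0.2,0,14.7],"spin":0}

```text
time_s: 2.1
tcp_pos: [0.5831, 0.1107, 0.0329]
ee_rot: [[0.758, 0.652, -0.01], [0.652, -0.758, -0.004], [-0.01, -0.003, -1.0]]
wrist_force: [-0.4, -0.7, 0.1]
gripper_width: 0.005
gripper_force: 0.0
```

Run:
```python
from h import *
from station import r
go(r,-.178,.12,.037)
for n in("side","top"):
    c=r.capture(n); cv2.imwrite(f"pics/{n}1.png",c["img"])
    if n=="side":a=c["img"][200:440,240:560]
    else:b=c["img"][160:400,260:580]
cv2.imwrite("pics/c2.png",cv2.resize(np.hstack([a,b]),(800,300)))
```

```text
offset cm [  0.36 -23.2   -0.33] spin -0.006 target [0.4345 0.289  0.037 ] now cf [-0.183 -0.112] z 0.0329 F [-0.4 -0.7  0.1] t 2.1
```

View pics/c2.png

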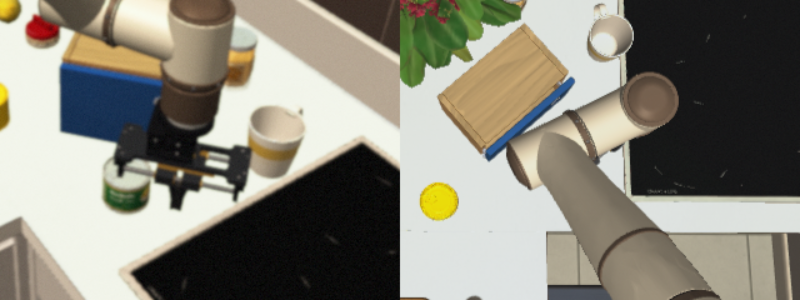

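The closed fingers are beside the tin on its right, clear of the door. Starting the push.

>>> apply_moves:
  plan:
    - {"grip":0,"offset":[0.2,-1.2,0],"spin":0}
    - {"grip":0,"offset":[0.2,-2.2,0],"spin":0}
    - {"grip":0,"offset":[0.2,-3.0,0],"spin":0}
    - {"grip":0,"offset":[0.2,-4.0,0],"spin":0}
    - {"grip":0,"offset":[0.2,-5.0,0],"spin":0}

```text
time_s: 2.7
tcp_pos: [0.5558, 0.1521, 0.0389]
ee_rot: [[0.757, 0.653, 0.003], [0.653, -0.757, 0.001], [0.003, 0.001, -1.0]]
wrist_force: [2.3, -2.6, 4.1]
gripper_width: 0.008
gripper_force: 2.4
```

>>> apply_moves:
  plan:
    - {"grip":0,"offset":[0,-1.0,0],"spin":0}
    - {"grip":0,"offset":[0,-2.0,0],"spin":0}
    - {"grip":0,"offset":[0,-3.0,0],"spin":0}
    - {"grip":0,"offset":[0,-4.0,0],"spin":0}
    - {"grip":0,"offset":[0,-5.0,0],"spin":0}

```text
time_s: 3.2
tcp_pos: [0.5233, 0.1899, 0.0388]
ee_rot: [[0.757, 0.653, 0.003], [0.653, -0.757, 0.001], [0.003, 0.001, -1.0]]
wrist_force: [4.3, -3.9, 6.4]
gripper_width: 0.004
gripper_force: 3.2
```

Run:
```python
from h import *
from station import r
go(r,-.178,.12,.037)
c=r.capture("side"); P=cloud(c); b=c["img"].astype(int)
M=(b[...,1]>b[...,2]+25)&(b[...,1]>b[...,0]+15); q=P[M]; q=q[(q[:,2]>.005)&(q[:,2]<.07)]
k=[cf(p) for p in q]; k=np.array([x for x in k if abs(x[0]+.18)<.1 and abs(x[1])<.3]); print(len(k),np.median(k,0),k.min(0),k.max(0))
cv2.imwrite("pics/c3.png",c["img"][180:420,180:500])
```

```text
offset cm [ -0.25 -13.3    0.16] spin -0.004 target [0.4345 0.289  0.037 ] now cf [-0.1761 -0.013 ] z 0.0388 F [ 4.3 -3.9  6.4] t 3.2
228 [-0.20940305  0.03567686] [-0.21581637  0.01098061] [-0.1987224   0.06605354]
```

View pics/c3.png

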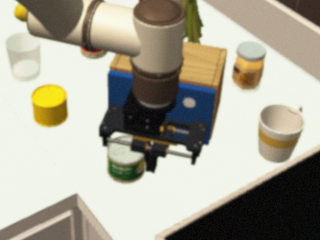

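The tin is standing at about y_c = +38 mm, in contact with the fingers and moving as expected. I'll check the upward force at rest.

>>> apply_moves:
  plan:
    - {"grip":0,"offset":[0,0,0],"spin":0}
    - {"grip":0,"offset":[0,0.2,0],"spin":0}
    - {"grip":0,"offset":[0,0.4,0],"spin":0}

```text
time_s: 3.55
tcp_pos: [0.5247, 0.1859, 0.037]
ee_rot: [[0.758, 0.653, -0.001], [0.653, -0.758, -0.001], [-0.001, -0.0, -1.0]]
wrist_force: [0.6, 0.2, -0.1]
gripper_width: 0.006
gripper_force: 0.0
```

>>> apply_moves:
  plan:
    - {"grip":0,"offset":[0,-0.6,0.7],"spin":0}
    - {"grip":0,"offset":[0,-1.2,0.7],"spin":0}
    - {"grip":0,"offset":[0,-1.9,0.7],"spin":0}
    - {"grip":0,"offset":[0,-2.6,0.7],"spin":0}
    - {"grip":0,"offset":[0,-3.4,0.7],"spin":0}

```text
time_s: 4.05
tcp_pos: [0.5023, 0.2123, 0.0303]
ee_rot: [[0.758, 0.653, -0.001], [0.653, -0.758, -0.0], [-0.001, -0.0, -1.0]]
wrist_force: [1.2, -1.6, 0.5]
gripper_width: 0.006
gripper_force: 0.8
```

Pushing lower gives normal forces. Continuing at this height.

>>> apply_moves:
  plan:
    - {"grip":0,"offset":[0,-0.9,0],"spin":0}
    - {"grip":0,"offset":[0,-1.8,0],"spin":0}
    - {"grip":0,"offset":[0,-2.7,0],"spin":0}
    - {"grip":0,"offset":[0,-3.6,0],"spin":0}
    - {"grip":0,"offset":[0,-4.5,0],"spin":0}

```text
time_s: 4.55
tcp_pos: [0.4731, 0.2466, 0.0306]
ee_rot: [[0.757, 0.653, -0.0], [0.653, -0.757, -0.0], [-0.0, 0.0, -1.0]]
wrist_force: [1.3, -2.5, -0.2]
gripper_width: 0.006
gripper_force: 0.8
```

```bash
cat > t.py <<'E'
from h import *
from station import r
go(r,-.178,.12,.031)
c=r.capture("side"); P=cloud(c); b=c["img"].astype(int)
M=(b[...,1]>b[...,2]+25)&(b[...,1]>b[...,0]+15); q=P[M]; q=q[(q[:,2]>.005)&(q[:,2]<.07)]
k=[cf(p) for p in q]; k=np.array([x for x in k if abs(x[0]+.18)<.1 and abs(x[1])<.3]); print(len(k),np.median(k,0),k.min(0),k.max(0))
E
python3 t.py
```

```text
offset cm [-0.15 -5.73 -0.04] spin -0.005 target [0.4345 0.289  0.031 ] now cf [-0.1768  0.0627] z 0.0306 F [ 1.3 -2.5 -0.2] t 4.55
217 [-0.20912973  0.11203273] [-0.21637363  0.08775025] [-0.20030773  0.1423597 ]
```

>>> apply_moves:
  plan:
    - {"grip":0,"offset":[0,-0.9,0],"spin":0}
    - {"grip":0,"offset":[0,-1.8,0],"spin":0}
    - {"grip":0,"offset":[0,-2.7,0],"spin":0}
    - {"grip":0,"offset":[0,-3.6,0],"spin":0}
    - {"grip":0,"offset":[0,-4.4,0],"spin":0}

```text
time_s: 5.1
tcp_pos: [0.4444, 0.2799, 0.0306]
ee_rot: [[0.757, 0.653, -0.0], [0.653, -0.757, -0.0], [-0.0, 0.0, -1.0]]
wrist_force: [1.6, -1.6, -0.5]
gripper_width: 0.002
gripper_force: 0.9
```

>>> apply_moves:
  plan:
    - {"grip":0,"offset":[0,-0.5,0],"spin":0}
    - {"grip":0,"offset":[0,-0.9,0],"spin":0}
    - {"grip":0,"offset":[0,-0.9,0],"spin":0}
    - {"grip":0,"offset":[0,0,0],"spin":0}
    - {"grip":0,"offset":[0,2,0],"spin":0}

```text
time_s: 5.6
tcp_pos: [0.4581, 0.2645, 0.0306]
ee_rot: [[0.756, 0.654, 0.0], [0.654, -0.756, 0.0], [0.0, -0.0, -1.0]]
wrist_force: [0.4, -0.0, 0.0]
gripper_width: 0.006
gripper_force: 0.0
```

```bash
python3 t.py; python3 -c "
from h import *;from station import r
go(r,-.13,-.06,.125)"
```

```text
offset cm [-0.18 -3.39 -0.04] spin -0.003 target [0.4345 0.289  0.031 ] now cf [-0.1763  0.086 ] z 0.0306 F [ 0.4 -0.   0. ] t 5.6
211 [-0.20909302  0.16431116] [-0.21659088  0.14139753] [-0.20029401  0.19544203]
offset cm [ 4.76 14.32 -9.45] spin -0.006 target [0.5889 0.1847 0.125 ] now cf [-0.1767  0.0835] z 0.0305 F [ 1.9 -1.   0.2] t 5.65
```

The tin is at y_c ≈ +167 mm. Next I raise the tool and go to the pre-press position.

>>> apply_moves:
  plan:
    - {"grip":0,"offset":[0,3,-3],"spin":0}
    - {"grip":0,"offset":[0,6,-6],"spin":0}
    - {"grip":0,"offset":[1.5,9,-9.6],"spin":0}
    - {"grip":0,"offset":[3,11.5,-9.6],"spin":0}
    - {"grip":0,"offset":[4.5,13.5,-9.6],"spin":0}

```text
time_s: 6.15
tcp_pos: [0.5823, 0.19, 0.1284]
ee_rot: [[0.759, 0.651, 0.003], [0.651, -0.759, 0.002], [0.004, 0.0, -1.0]]
wrist_force: [-0.5, 0.1, 0.0]
gripper_width: 0.005
gripper_force: 0.0
```

>>> apply_moves:
  plan:
    - {"grip":0,"offset":[0,0.4,0],"spin":0}
    - {"grip":0,"offset":[0,0.4,0],"spin":0}

```text
time_s: 6.35
tcp_pos: [0.5827, 0.187, 0.1258]
ee_rot: [[0.759, 0.651, -0.002], [0.651, -0.759, -0.0], [-0.001, -0.001, -1.0]]
wrist_force: [-0.3, -0.4, 0.1]
gripper_width: 0.005
gripper_force: 0.0
```

```bash
python3 t.py
python3 - <<'E'
from h import *;from station import r
go(r,-.0845,-.06,.127)
c=r.capture("top");P=cloud(c)
t=P[290:370,300:380].reshape(-1,3);t=t[(t[:,2]>.045)&(t[:,2]<.07)];m,rad=cv2.minEnclosingCircle((t[:,:2]).astype(np.float32));print("tin",m,rad,cf(m),len(t))
s=r.capture("side");a=s["img"][180:420,180:500];b=c["img"][160:400,230:550]
cv2.imwrite("pics/c4.png",cv2.resize(np.hstack([a,b]),(800,300)))
E
```

```text
offset cm [ -4.59 -17.37   9.5 ] spin -0.007 target [0.4345 0.289  0.031 ] now cf [-0.1332 -0.0541] z 0.1258 F [-0.3 -0.4  0.1] t 6.35
204 [-0.2092338   0.16501546] [-0.21591057  0.14194485] [-0.20007449  0.19654662]
offset cm [ 4.89  0.63 -0.12] spin -0.006 target [0.6232 0.2146 0.127 ] now cf [-0.1334 -0.0534] z 0.1259 F [-0.6  0.3 -1.1] t 6.4
tin (0.42443424463272095, 0.36013591289520264) 0.0774737298488617 [-0.13891593  0.18032076] 830
```

View pics/c4.png

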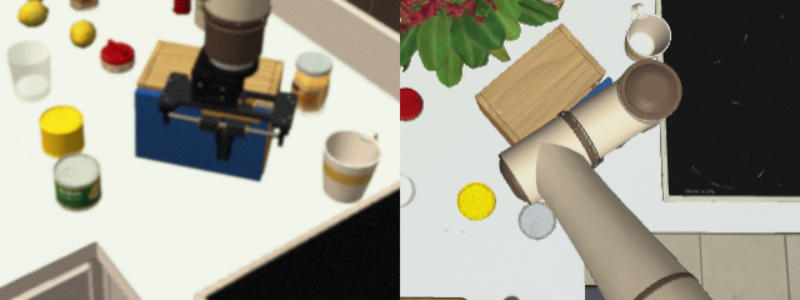

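The tin is upright, left of the door and clear of the yellow one (left half ≈ (78,180)). The fingers are in front of the mark. Approaching to press.

>>> apply_moves:
  plan:
    - {"grip":0,"offset":[1.5,0.6,0],"spin":0}
    - {"grip":0,"offset":[3,0.6,0],"spin":0}
    - {"grip":0,"offset":[4,0.6,0],"spin":0}
    - {"grip":0,"offset":[4.4,0.6,0],"spin":0}
    - {"grip":0,"offset":[4.6,0.6,0],"spin":0}

```text
time_s: 7.0
tcp_pos: [0.6211, 0.2141, 0.1263]
ee_rot: [[0.757, 0.653, -0.001], [0.653, -0.757, -0.0], [-0.001, -0.0, -1.0]]
wrist_force: [-0.2, -0.7, -0.8]
gripper_width: 0.005
gripper_force: 0.0
```

>>> apply_moves:
  plan:
    - {"grip":0,"offset":[0.1,0,0],"spin":0}
    - {"grip":0,"offset":[0.2,0,0],"spin":0}
    - {"grip":0,"offset":[0.3,0,0],"spin":0}

```text
time_s: 7.3
tcp_pos: [0.6229, 0.2151, 0.1265]
ee_rot: [[0.758, 0.653, -0.002], [0.653, -0.758, -0.001], [-0.002, -0.001, -1.0]]
wrist_force: [-2.2, -1.6, 1.0]
gripper_width: 0.005
gripper_force: 1.1
```

```bash
python3 -c "
from h import *;from station import r
go(r,-.0805,-.06,.127)"
```

```text
offset cm [ 0.39  0.06 -0.06] spin -0.005 target [0.6263 0.2172 0.127 ] now cf [-0.0844 -0.0594] z 0.1265 F [-2.2 -1.6  1. ] t 7.3
```

Contact at about 2.7 N. Pressing in small steps.

>>> apply_moves:
  plan:
    - {"grip":0,"offset":[0.1,0,0],"spin":0}
    - {"grip":0,"offset":[0.2,0,0],"spin":0}
    - {"grip":0,"offset":[0.3,0,0],"spin":0}
    - {"grip":0,"offset":[0.4,0,0],"spin":0}
    - {"grip":0,"offset":[0.4,0,0],"spin":0}

```text
time_s: 7.8
tcp_pos: [0.6266, 0.218, 0.1265]
ee_rot: [[0.758, 0.653, -0.001], [0.653, -0.758, -0.001], [-0.001, -0.0, -1.0]]
wrist_force: [-2.7, -2.5, 1.7]
gripper_width: 0.002
gripper_force: 1.7
```

```bash
python3 -c "
from h import *;from station import r
go(r,-.0805,-.06,.127)"
```

```text
offset cm [-0.08  0.03 -0.05] spin -0.005 target [0.6263 0.2172 0.127 ] now cf [-0.0797 -0.0597] z 0.1265 F [-2.7 -2.5  1.7] t 7.8
```

>>> apply_moves:
  plan:
    - {"grip":0,"offset":[0.1,0,0],"spin":0}
    - {"grip":0,"offset":[0.1,0,0],"spin":0}

```text
time_s: 8.0
tcp_pos: [0.6267, 0.218, 0.1264]
ee_rot: [[0.758, 0.653, -0.003], [0.653, -0.758, -0.002], [-0.003, -0.0, -1.0]]
wrist_force: [-4.3, -3.1, 2.7]
gripper_width: 0.007
gripper_force: 2.9
```

>>> apply_moves:
  plan:
    - {"grip":0,"offset":[-0.5,0,0],"spin":0}
    - {"grip":0,"offset":[-1.1,0,0],"spin":0}
    - {"grip":0,"offset":[-1.8,0,0],"spin":0}
    - {"grip":0,"offset":[-2.6,0,0],"spin":0}
    - {"grip":0,"offset":[-3.4,0,0],"spin":0}

```text
time_s: 8.5
tcp_pos: [0.6016, 0.1965, 0.1268]
ee_rot: [[0.758, 0.653, 0.001], [0.653, -0.758, 0.001], [0.001, 0.0, -1.0]]
wrist_force: [-0.8, -0.2, 0.1]
gripper_width: 0.007
gripper_force: 0.3
```

>>> apply_moves:
  plan:
    - {"grip":0,"offset":[-1.2,0,0],"spin":0}
    - {"grip":0,"offset":[-2.4,0,0],"spin":0}
    - {"grip":0,"offset":[-3.6,0,0],"spin":0}
    - {"grip":0,"offset":[-5,0,0],"spin":0}
    - {"grip":0,"offset":[-6.5,0,0],"spin":0}

```text
time_s: 9.0
tcp_pos: [0.5519, 0.1536, 0.1267]
ee_rot: [[0.758, 0.653, 0.001], [0.653, -0.758, 0.0], [0.001, 0.0, -1.0]]
wrist_force: [-0.7, -1.0, 0.5]
gripper_width: 0.008
gripper_force: 0.0
```

>>> apply_moves:
  plan:
    - {"grip":0,"offset":[-2,0,0],"spin":0}
    - {"grip":0,"offset":[-5,0,-2],"spin":0}
    - {"grip":0,"offset":[-7,0,-6],"spin":0}
    - {"grip":0,"offset":[-8,0,-11],"spin":0}
    - {"grip":0,"offset":[-8,0,-15],"spin":0}

```text
time_s: 9.5
tcp_pos: [0.4907, 0.1007, 0.2794]
ee_rot: [[0.758, 0.652, 0.002], [0.652, -0.758, 0.001], [0.002, 0.001, -1.0]]
wrist_force: [1.0, 1.3, -0.2]
gripper_width: 0.007
gripper_force: 0.0
```

```bash
python3 t.py
python3 - <<'E'
from h import *;from station import r
s=r.capture("side");c=r.capture("top");a=s["img"][180:420,180:500];b=c["img"][160:400,230:550]
cv2.imwrite("pics/c5.png",cv2.resize(np.hstack([a,b]),(800,300)))
P=cloud(c);t=P[290:370,322:375].reshape(-1,3);t=t[(t[:,2]>.045)&(t[:,2]<.07)];m,rad=cv2.minEnclosingCircle((t[:,:2]).astype(np.float32));print("tin",m,rad,cf(m),len(t))
E
```

```text
offset cm [  7.98 -17.95  24.84] spin -0.005 target [0.4345 0.289  0.031 ] now cf [-0.2593 -0.0589] z 0.2794 F [ 1.   1.3 -0.2] t 9.5
202 [-0.20958804  0.16522414] [-0.21516372  0.14025608] [-0.20102134  0.19526318]
tin (0.40242987871170044, 0.3265221416950226) 0.037652354687452316 [-0.17758117  0.16940853] 752
```

View pics/c5.png

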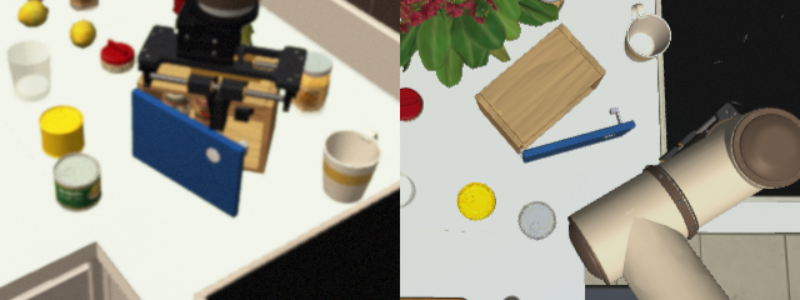

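The door stands ajar at about 26°. The tin is upright at y_c = +169 mm, the mug and glass have not moved, and the arm is clear. Handing in.

```bash
python3 -c "
from station import r
print(r.finish_job())"
```

```text
the job is handed in; nothing more can be done
None
```

I pushed the green tin out past the door's left side, upright, to 169 mm from the cupboard's middle plane. I then pressed the door at its mark until the catch let go and backed off, leaving it ajar with the robot touching nothing, and handed the job in at about 9.5 s; no verdict came back.

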